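Unlock a belt tensioner and hold it back for belt fitting

ROBOT

A 6-joint arm with a two-finger parallel gripper is mounted at the origin on the work surface. World frame = base frame: x ahead of the robot, y to its left, z up, the work surface at z = 0. Lengths are in mm, angles in rad, forces in N, time in s.
With the tool pointing down it reaches from about 350 to 775 mm from the base axis. Payload 7.3 kg.
Tool frame: the origin (TCP) lies midway between the tips of the shut fingers; the grasp point (between the pads) lies 19 mm behind it; z points along the fingers, y is the line along which they close (so a half turn about z gives the same grasp; the last joint's range is limited). The gripper opens to 92 mm and grips with 3 to 60 N. Pads are 19 mm wide; open, the fingers measure 130 mm over their backs; the gripper's body (75 mm by 190 mm) begins 47 mm behind the grasp point.
Start: joints at [1.146, 0.342, 1.524, -0, 1.275, -0.146], TCP at [144.467, 504.755, 190.541] pointing down, gripper open.
Joint ranges: [-2.53, 2.53], [-0.77, 2.02], [0.04, 2.7], [-1, 4.14], [0.28, 2.66], [-3.11, 3.11]. Speed limits (rad/s): [2.57, 2.57, 3.14, 3.14, 3.14, 3.14].

INTERFACE

Orientations are given as [roll, pitch, yaw] about the fixed x, y, z axes, in that order (R = Rz(yaw) Ry(pitch) Rx(roll)).
In Python, from plant import bot gives the robot as it stands.
- The arm moves only by the tool jog_arm, never from a script. Its arguments are lists of equal length, an entry for each row: "dp": the shift along the tool's x, y, z in m, a list of three; "twist": the turn about the tool's z in degrees. A call has 1 to 10 rows; each row shifts and turns the commanded pose from where the row before left it, along the tool's axes as they then stand; what a row does not reach is not made up. A row lasts 1/8 s, in which the tool goes at most 62.5 mm and 10.7 degrees, less where a joint would pass 70% of its speed; a pose out of reach is approached as far as the arm can. A call is refused whole if a number of a shift passes 0.0625 or a number of a turn 10.7, either way. A call with a gripper value outside its range is refused whole. "jaw" is the finger opening in m, from 0 to 0.0918, set as the call begins (left out, the last holds). The fingers move at their own pace and stop on an object; the grip force is fixed at half the most. Time passes only in rows, so rows that do not move let the fingers close. It gives the time, the measured TCP pose, the force, the opening and the grip force at its end, in the units of the state.
- bot.get_obs(): the state, without advancing time (a new reading comes with each control period).
- bot.capture(name): name is "scene" or "top" or "wrist"; returns the picture (420x560x3 uint8, blue, green, red); there is no depth.
- bot.camera_params(name): a dict with "fx", "fy", "cx", "cy" (pixels), "R" (3x3) and "t" (3): a world point X has camera coordinates R X + t. Camera axes: x right, y down, z forward; pixel columns grow to the right and rows downward; lengths in mm; the calibration is good to about 2 mm. A picture is of the moment at which its call begins: read the wrist's pose just before it. camera_params takes no time and is no camera call; for the wrist camera it gives the pose at the moment of the call.
- bot.close_job(): hands the job in; it is judged then, once.
Trained networks look in the newest picture that a camera, given by its name, has taken for a name from the list of things; names that differ only in an ending like _2 or _b are one class to them, and where a whole thing is asked for, a point or a joint stands for the part that bears it (a point fixed in the world has none). Each returns a list of dicts, best first, with "confidence" (0 to 1); they miss things now and then, are a little off and sometimes report something else, mostly with a low value. They report only what shows in the picture. A call takes as long as a camera call. They do not tell look-alikes from the thing itself.
- bot.find_in(camera, label): "bbox" ([centre column, centre row, width, height] in pixels, round what is visible of it).
- bot.masks_of(camera, label): "pixels" (420x560 bool, what is visible of it) and "bbox" ([centre column, centre row, width, height] in pixels, round what is visible of it).
The state is a dict: "time": time; "joint_positions": joint angles; "dq": joint speeds; "tau": joint torques, N m; "tool_pos": TCP position; "tcp_rot": TCP orientation; "contact_force": force on the tool from outside, world axes, zero at the start; "moment": the same for the moment, N m; "grip_width": finger opening in mm; "finger_force": force on a finger pad.
Only numpy, scipy, OpenCV 4.12 (cv2) and the standard library are available. Lean on these libraries where they do the work, as an engineer would, in place of code of your own. Each camera call takes 0.05 s, during which the arm holds its last target. There are 200 camera calls.

TASK

The belt drive on the bench is waiting for a new belt. Lift the lock link up off the two posts of the drive and set it down, without dropping it, flat and handle up in the empty tray; then push the sprung tensioner arm back by its post until it is past the ratchet click and keep holding it there: finish while still pressing it back, because it springs home when let go. Leave the other things on the bench where they are.

Things in the scene. Friction and masses are not known exactly. Their poses are not given: they have to be found in the camera images.
- drive: belt-drive unit, fixed to the bench: square aluminium plate 260 x 260 x 14 mm with two bare pulleys (tops under 45 mm above the bench), the tensioner arm, a brass ratchet pawl in a dark block at its +x edge and one fixed upright post. Origin: centre of the plate's underside, on the bench; z up, x and y along the plate's edges. Place and yaw vary
- tensioner (a joint): angle of the sprung tensioner arm, rad: 0 at rest, growing anticlockwise seen from above as it is pushed back (its post moves away from the fixed post, to the plate's -y side), 0.70 at the far stop. Spring: about 3 N at the post at rest, 9 N near the end. A brass pawl resists by some 2 N more from 0.25 and clicks over; from 0.46 on it is past the click. Nothing locks: let go, it springs back to 0.
- tension_post (a point): centre of the top of the arm post, where to push: upright steel pin, 14 mm diameter, standing 42 mm above the arm, top 84 mm above the bench, 130 mm from the pivot; moves with the arm
- tension_pivot (a point): upright pivot of the tensioner arm, at the height of the arm's top face, 42 mm above the bench. The arm is a flat steel bar 22 mm wide from here to the arm post, with a black roller (30 mm across, top 58 mm above the bench) 60 mm from the pivot
- fixed_post (a point): centre of the top of the fixed post: upright steel pin, 14 mm diameter, top 84 mm above the bench, on a dark boss 32 mm across whose top is 42 mm above the bench. At rest it stands 75 mm from the arm post, with clear space between them once the link is off
- lock_link: dark steel lock link, about 0.12 kg: plate 115 (x) x 36 (y) x 8 mm with two 21 mm holes 75 mm apart over the arm post and the fixed post, so the arm cannot move. Upright handle tab in its middle, 36 mm long (x), 12 mm thick (y), from 8 to 44 mm above the origin. Origin: centre of the underside, z up; at the start 42 mm above the bench; lift 45 mm or more to clear the posts
- tray: empty shallow open tray of grey plastic, 200 mm (x) x 160 mm (y), walls 30 mm high and 4 mm thick, inner floor 4 mm above the bench, fixed. Origin: centre of its underside; left or right of the drive. (The box of the same shape on the other side is full of wheels)
- wheel_box: bystander: same grey box, 200 x 160 x 30 mm, full of wheels, fixed; not to be used. Origin under its centre
- spare_roller: bystander: loose black roller 32 mm across, 22 mm high, standing on the drive's plate
- screwdriver: bystander: screwdriver 190 mm long lying between the robot and the drive
- oil_can: bystander: white plastic bottle, 50 mm across, 110 mm high, beyond the drive
- screw_cup: bystander: black cup 66 mm across, 50 mm high, beyond the drive
- wrench: bystander: wrench 160 mm long, lying right of the drive
- circuit_board: bystander: green circuit board 70 x 90 mm, lying left of the drive
Mind the look-alikes: they are no part of the job. Leave any brown or purple look-alike of the lock_link alone.

How it is judged:
By the outcome, as a careful person would: the job done as asked, in the order asked, and still so for the second after the job is handed in, while the arm keeps its last pose, push and grip.
It also fails if it takes over 56 s, if anything falls off the work surface, if the arm or the gripper's body presses on something with over 40 N, if the wrist force passes 120 N, or if a joint passes its speed limit or range.

## Working session

There is one attempt and no reset: what is moved stays moved. The work goes in short steps, Python scripts to look and compute and a tool call to move; the robot and the scene stay as the last step left them, time stands still between calls to the robot, and variables do not carry over. Pictures are saved under pics/ and viewed, at most 10 in all, crops included, and the job is handed in when it is done.

Besides the shell and the picture viewer there is one more tool, called as name([rows], argument=value, ...), one row to a line, values as JSON. jog_arm: Moves the arm, as the interface text tells. Its arguments: {"type":"object","properties":{"dp":{"type":"array"},"twist":{"type":"array"},"jaw":{"type":"number"}},"required":["dp","twist"]}

```bash
mkdir -p pics; python3 - <<'E'
from plant import bot
import cv2,numpy as np
o=bot.get_obs();print(o['time'],o['tool_pos'],o['tcp_rot'],o['contact_force'])
a=bot.capture("top");cv2.imwrite("pics/top.png",a)
for n in ["lock_link","tension_post","fixed_post","tray","wheel_box","drive","tension_pivot"]:
    print(n,[(np.round(d['bbox']),round(d['confidence'],2)) for d in bot.find_in("top",n)][:3])
b=bot.capture("scene");cv2.imwrite("pics/scene.png",b)
for c in ["top","scene"]:print(bot.camera_params(c))
E
```

```text
0.0 [144.25458857 504.3141007  189.84974045] [-3.14006703e+00 -2.08416012e-04  2.86281976e+00] [0.21495751 0.39745718 0.90123628]
lock_link [(array([411., 320.,  45.,  27.]), 0.91), (array([253., 207.,  43.,  15.]), 0.67), (array([188., 134.,  22.,  29.]), 0.33)]
tension_post [(array([274., 178.,  17.,  70.]), 0.58), (array([228., 185.,  13.,  16.]), 0.45), (array([270., 181., 115., 118.]), 0.38)]
fixed_post [(array([270., 183., 115., 114.]), 0.79)]
tray [(array([398., 236.,  73.,  82.]), 0.77)]
wheel_box [(array([153., 235.,  83.,  86.]), 0.67)]
drive [(array([268., 182., 121., 118.]), 0.83)]
tension_pivot [(array([270., 182., 118., 114.]), 0.68)]
{'fx': 451.9365369047908, 'fy': 451.9365369047908, 'cx': 273.79453062778725, 'cy': 215.8298645169628, 'R': array([[ 0.01389106, -0.99989284,  0.00461976],
       [-0.98917544, -0.01441685, -0.14602776],
       [ 0.14607871, -0.00254128, -0.98926971]]), 't': array([   3.9232756 ,  526.54853211, 1104.30365831])}
{'fx': 407.6327843754083, 'fy': 407.6327843754083, 'cx': 273.15849972586386, 'cy': 210.707948013489, 'R': array([[-0.61826183,  0.78595688,  0.00490766],
       [ 0.4448623 ,  0.3550786 , -0.82220236],
       [-0.64795821, -0.50615311, -0.56917414]]), 't': array([ 301.87461001, -156.01823451, 1412.19611347])}
```

View pics/top.png

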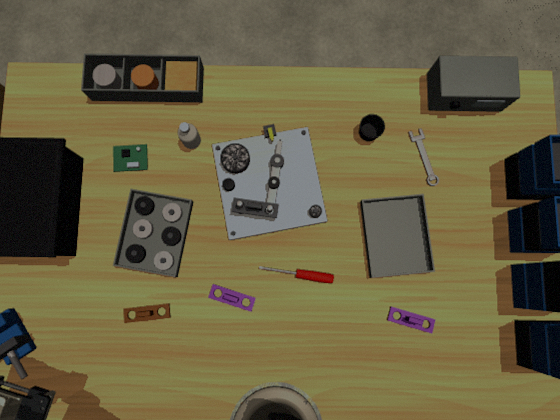

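View pics/scene.png

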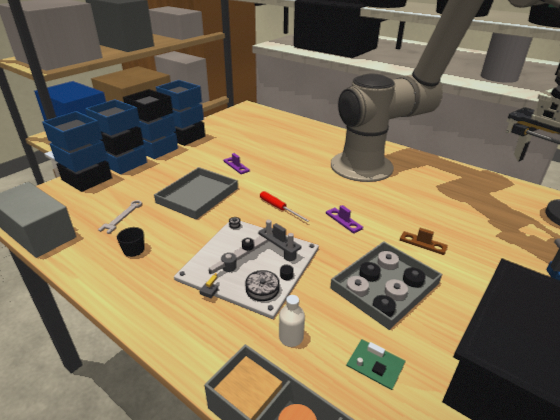

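The top view shows the lock link at about (254,208). Its posts are at about (238,208) and (270,209), the tensioner pivot is near (277,158), and the empty tray is on the right at (397,237). The purple and brown links are decoys.

```bash
cat >h.py <<'E'
import numpy as np,cv2
from plant import bot
def ray(c,u,v,z,P=None):
    p=P or bot.camera_params(c);R=np.array(p['R']);t=np.array(p['t'])
    C=-R.T@t;d=R.T@np.array([(u-p['cx'])/p['fx'],(v-p['cy'])/p['fy'],1])
    return (C+d*(z-C[2])/d[2])
def proj(c,X):
    p=bot.camera_params(c);q=np.array(p['R'])@X+p['t'];return np.array([p['fx']*q[0]/q[2]+p['cx'],p['fy']*q[1]/q[2]+p['cy']])
E
python3 - <<'E'
from h import *
for n in["link","tray"]:
    pass
bot.capture("top")
for d in bot.masks_of("top","lock_link")[:4]:
    m=d['pixels'].astype(np.uint8);ys,xs=np.nonzero(m)
    W=np.array([ray("top",x,y,50)[:2] for x,y in zip(xs,ys)]).astype(np.float32)
    print(d['confidence'],np.round(d['bbox']),cv2.minAreaRect(W))
for d in bot.masks_of("top","tray")[:2]:
    ys,xs=np.nonzero(d['pixels']);W=np.array([ray("top",x,y,25)[:2] for x,y in zip(xs,ys)]).astype(np.float32)
    print("tray",d['confidence'],cv2.minAreaRect(W))
for d in bot.masks_of("top","drive")[:1]:
    ys,xs=np.nonzero(d['pixels']);W=np.array([ray("top",x,y,14)[:2] for x,y in zip(xs,ys)]).astype(np.float32)
    print("drive",d['confidence'],cv2.minAreaRect(W))
for n,u,v,z in [("piv",277,160,45),("fix",238,206,84),("arm",270,209,84)]: print(n,ray("top",u,v,z))
print([ray("top",u,v,30)[:2].round() for u,v in [(361,200),(423,195),(432,270),(370,278)]])
o=bot.get_obs();p=bot.camera_params("wrist")
print(p['fx'],p['R'],p['t'],o['tool_pos'],-p['R'].T@p['t'])
E
```

```text
0.91 [410. 320.  46.  28.] ((277.2191467285156, -323.90069580078125), (111.20685577392578, 35.4183464050293), 73.4506607055664)
0.85 [232. 297.  42.  23.] ((324.49591064453125, 112.86795043945312), (112.70454406738281, 38.970977783203125), 73.78181457519531)
0.84 [145. 315.  44.  24.] ((282.7780456542969, 317.48931884765625), (38.599491119384766, 112.19585418701172), 5.761232376098633)
0.58 [255. 207.  43.  14.] ((546.2064819335938, 59.28388214111328), (112.8234634399414, 37.38674545288086), 82.62020111083984)Traceback (most recent call last):
  File "<stdin>", line 10, in <module>
  File "h.py", line 4, in ray
    p=P or bot.camera_params(c);R=np.array(p['R']);t=np.array(p['t'])
           ~~~~~~~~~~~~~~~~~^^^
ValueError: time passes only in moves, steps and waits
```

```bash
python3 - <<'E'
from h import *
P=bot.camera_params("top")
bot.capture("top")
for n,z in [("tray",25),("drive",14)]:
  for d in bot.masks_of("top",n)[:2]:
    ys,xs=np.nonzero(d['pixels']);W=np.array([ray("top",x,y,z,P)[:2] for x,y in zip(xs,ys)]).astype(np.float32)
    print(n,d['confidence'],cv2.minAreaRect(W))
for n,u,v,z in [("piv",277,160,45),("fix",238,206,84),("arm",270,209,84)]: print(n,ray("top",u,v,z,P))
print([ray("top",u,v,30,P)[:2].round() for u,v in [(361,200),(423,195),(432,270),(370,278)]])
o=bot.get_obs();p=bot.camera_params("wrist")
R=p['R']
print(o['time'],p['fx'],R,o['tool_pos'],-R.T@p['t'])
E
```

```text
tray 0.78 ((484.76348876953125, -301.32666015625), (201.4628448486328, 167.46080017089844), 6.255815029144287)
drive 0.92 ((630.7310180664062, 29.029449462890625), (286.0982971191406, 259.9419250488281), 11.742281913757324)
piv [670.16870831   5.2300181   45.        ]
fix [542.65945033  99.00064765  84.        ]
arm [536.40207433  20.99642544  84.        ]
[array([ 572., -212.]), array([ 587., -371.]), array([ 396., -387.]), array([ 374., -231.])]
0.75 351.8880195472101 [[ 0.27566188  0.96125396 -0.00115944]
 [ 0.92882325 -0.26605057  0.25788458]
 [ 0.2475841  -0.07216586 -0.96617504]] [144.45771824 504.75174607 190.55382883] [ 78.25375353 522.44725924 384.27229194]
```

jog_arm([
  [0, 0, 0],
  [0, 0, 0],
  [0, 0, 0],
  [0, 0, 0],
  [0, 0, 0],
  [0, 0, 0],
  [0, 0, 0],
  [0, 0, 0],
], twist=[10.2, 10.2, 10.2, 10.2, 10.2, 10.2, 10.2, 10.0])

```text
time: 1.75
tool_pos: [144.5, 504.7, 190.5]
tcp_rot: [3.142, -0.0, 1.436]
contact_force: [0.7, -0.6, -0.6]
grip_width: 91.9
finger_force: 0.0
```

jog_arm([
  [-0.039, 0.0456, 0],
  [-0.039, 0.0456, 0],
  [-0.039, 0.0456, 0],
  [-0.039, 0.0456, 0],
  [-0.039, 0.0456, 0],
  [-0.039, 0.0456, 0],
  [-0.039, 0.0456, 0],
  [-0.039, 0.0456, 0],
  [-0.039, 0.0456, 0],
  [-0.039, 0.0456, 0],
], twist=[0, 0, 0, 0, 0, 0, 0, 0, 0, 0], jaw=0.06)

```text
time: 3.0
tool_pos: [547.8, 57.8, 190.6]
tcp_rot: [3.141, -0.0, 1.442]
contact_force: [0.6, 1.5, 0.6]
grip_width: 60.0
finger_force: 0.0
```

jog_arm([
  [0, 0, 0],
  [0, 0, 0],
], twist=[0, 0])

```text
time: 3.25
tool_pos: [546.1, 59.6, 190.2]
tcp_rot: [-3.14, -0.0, 1.441]
contact_force: [0.1, 0.2, 1.2]
grip_width: 59.7
finger_force: 0.0
```

```bash
python3 - <<'E'
from h import *
import json
o=bot.get_obs();p=bot.camera_params("wrist");np.save("wp.npy",p,allow_pickle=True)
print(o['time'],o['tool_pos'],o['tcp_rot'],o['contact_force'])
a=bot.capture("wrist");cv2.imwrite("pics/w1.png",a)
for d in bot.masks_of("wrist","lock_link")[:2]:
    ys,xs=np.nonzero(d['pixels']);W=np.array([ray("w",x,y,50,p)[:2] for x,y in zip(xs,ys)]).astype(np.float32)
    print(d['confidence'],d['bbox'],cv2.minAreaRect(W))
E
```

```text
3.25 [546.14549183  59.59795561 190.1649692 ] [-3.14047487e+00 -3.35901581e-04  1.44145007e+00] [0.123765   0.20570175 1.17830672]
0.95 [59.8, 156.0, 51.6, 114.8] ((344.6741943359375, 116.65838623046875), (102.7322769165039, 45.01145935058594), 72.97207641601562)
```

View pics/w1.png

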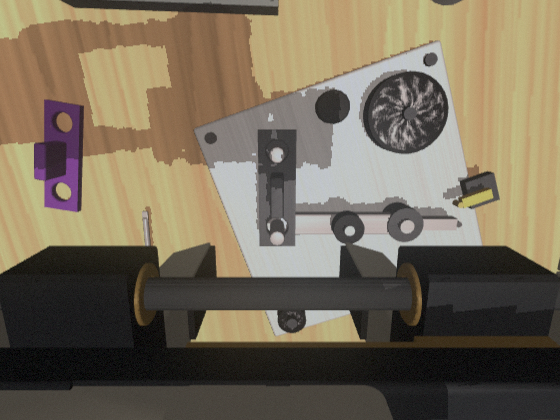

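The wrist view shows the link upright in the image, x 258–296 and y 130–245. The fixed post top is at about (277,155), the arm post top at about (277,238), and the handle sits between them.

```bash
python3 - <<'E'
from h import *
p=np.load("wp.npy",allow_pickle=True).item()
for n,u,v,z in [("fix",277,154,84),("arm",277,238,84),("c1",258,130,50),("c2",296,130,50),("c3",296,246,50),("c4",258,246,50),("piv",405,222,44),("htop",277,180,86)]: print(n,ray("w",u,v,z,p).round(1))
a=cv2.imread("pics/w1.png")[110:260,230:470];cv2.imwrite("pics/w1c.png",cv2.resize(a,None,fx=3.3,fy=3.3,interpolation=cv2.INTER_CUBIC))
E
```

```text
fix [550.7  95.8  84. ]
arm [541.   21.2  84. ]
c1 [535.6 116.4  50. ]
c2 [570.5 111.9  50. ]
c3 [557.3  -1.7  50. ]
c4 [519.2   3.2  50. ]
piv [669.3   7.4  44. ]
htop [547.9  74.   86. ]
```

View pics/w1c.png

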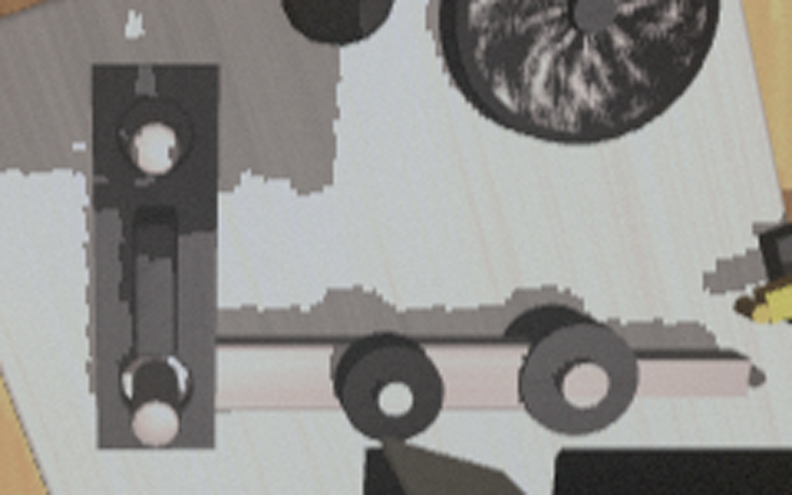

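The handle is centred at about (546,58) with yaw 82.6°, so I go down onto it.

jog_arm([
  [-0.0015, 0, 0.04],
  [0, 0, 0.04],
  [0, 0, 0.03],
  [0, 0, 0.016],
  [0, 0, 0.01],
  [0, 0, 0],
  [0, 0, 0],
], twist=[0, 0, 0, 0, 0, 0, 0], jaw=0.045)

```text
time: 4.22
tool_pos: [547.2, 58.0, 55.5]
tcp_rot: [3.14, -0.0, 1.442]
contact_force: [0.0, -0.6, 0.2]
grip_width: 45.0
finger_force: 0.0
```

jog_arm([
  [0, 0, 0],
  [0, 0, 0],
  [0, 0, 0],
  [0, 0, 0],
  [0, 0, 0],
  [0, 0, 0],
], twist=[0, 0, 0, 0, 0, 0], jaw=0.0)

```text
time: 4.97
tool_pos: [546.4, 58.0, 54.5]
tcp_rot: [-3.142, -0.0, 1.442]
contact_force: [-0.2, -0.4, -0.7]
grip_width: 0.1
finger_force: 0.0
```

The fingers closed to 0.1 mm on nothing, so I look before doing anything else.

```bash
python3 - <<'E'
from h import *
a=bot.capture("wrist");s=bot.capture("scene")
o=bot.get_obs();print(o['grip_width'],o['finger_force'],o['tool_pos'])
q=cv2.resize(s[180:300,190:330],(560,480),interpolation=cv2.INTER_CUBIC)
out=np.zeros((600,800,3),np.uint8);out[:480,:460]=cv2.resize(s[190:300,200:305],(460,480),interpolation=cv2.INTER_CUBIC);out[:255,460:]=cv2.resize(a,(340,255))
cv2.imwrite("pics/c2.png",out)
E
```

```text
0.7658211179951099 0.0 [546.42694397  57.99424294  54.48946258]
```

View pics/c2.png

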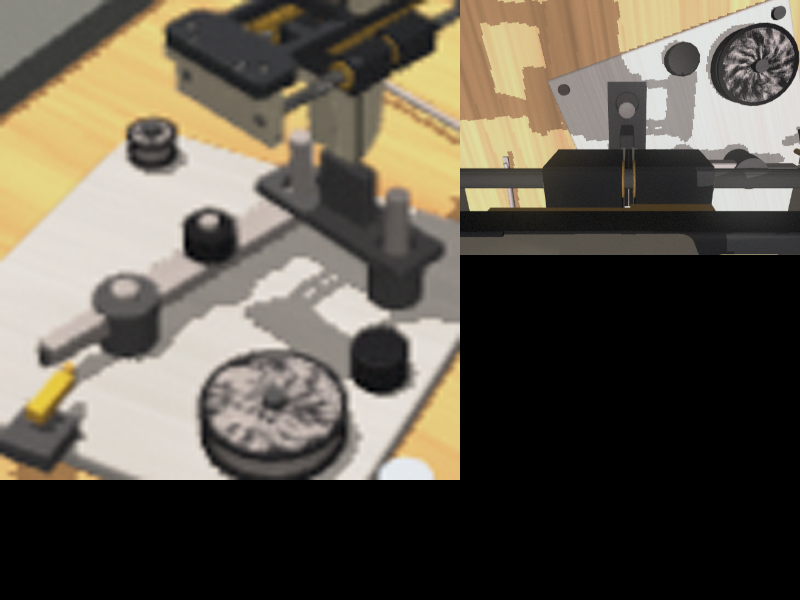

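```bash
python3 - <<'E'
from h import *
o=bot.get_obs();T=o['tool_pos']
print("tcp in scene",proj("scene",T),"wrist",proj("wrist",T), proj("wrist",T+[0,0,19]))
S=bot.camera_params("scene");Tp=bot.camera_params("top")
for n,X in [("fix",[550.7,95.8,84]),("arm",[541,21.2,84]),("handletop",[546,58,86])]: print(n,proj("scene",np.array(X)),proj("wrist",np.array(X)),proj("top",np.array(X)))
print(o['joint_positions'])
E
```

```text
tcp in scene [277.198227   236.38815354] wrist [276.71692024 236.34977455] [276.63359714 248.24991815]
fix [288.92917004 233.62519424] [275.19025195 180.89798299] [239.39743598 202.76595128]
arm [266.84737897 220.10114543] [275.40957871 321.52314247] [269.94493532 207.13465015]
handletop [277.44700511 225.99742069] [275.71287029 257.54651475] [254.83890379 204.75154218]
[-3.38154890e-02  5.29421393e-01  1.63551658e+00  1.20110366e-04
  9.76687118e-01  9.48247636e-02]
```

```bash
python3 - <<'E'
from h import *
a=bot.capture("wrist");s=bot.capture("scene")
out=np.zeros((600,800,3),np.uint8);out[:,:400]=cv2.resize(a[130:370,200:360],(400,600),interpolation=cv2.INTER_CUBIC);out[:600,400:]=cv2.resize(s[190:250,258:298],(400,600),interpolation=cv2.INTER_CUBIC)
cv2.imwrite("pics/c3.png",cv2.convertScaleAbs(out,alpha=1.5,beta=20))
E
```

```text
(no output)
```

View pics/c3.png

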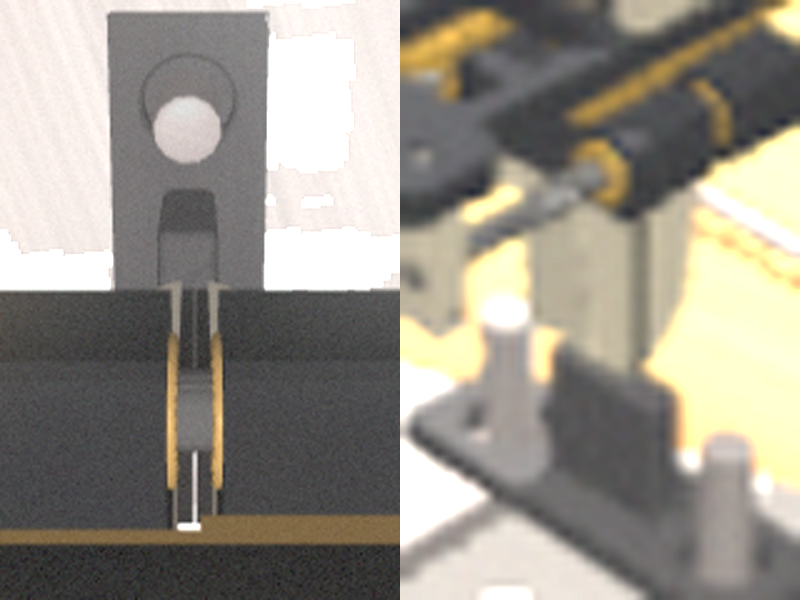

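The fingers closed above the handle: their tips show near z≈88, although the TCP reads 54. I open them astride the link, go down about 24 mm (clear of everything whichever reading is right) and close, using the width as the test.

jog_arm([
  [0, 0, 0],
  [0, 0, 0],
  [0, 0, 0],
  [0, 0, 0],
], twist=[0, 0, 0, 0], jaw=0.045)

```text
time: 5.68
tool_pos: [546.5, 58.0, 54.5]
tcp_rot: [3.142, -0.0, 1.442]
contact_force: [0.2, 0.7, -0.6]
grip_width: 36.0
finger_force: 0.0
```

jog_arm([
  [0, 0, 0.006],
  [0, 0, 0.006],
  [0, 0, 0.006],
  [0, 0, 0.006],
  [0, 0, 0],
  [0, 0, 0],
], twist=[0, 0, 0, 0, 0, 0])

```text
time: 6.42
tool_pos: [546.6, 58.0, 30.6]
tcp_rot: [3.141, -0.0, 1.442]
contact_force: [0.4, 0.2, 0.4]
grip_width: 44.8
finger_force: 0.0
```

```bash
python3 - <<'E'
from h import *
a=bot.capture("wrist");s=bot.capture("scene")
out=np.zeros((600,800,3),np.uint8);out[:,:400]=cv2.resize(a[130:370,200:360],(400,600),interpolation=cv2.INTER_CUBIC);out[:600,400:]=cv2.resize(s[190:250,258:298],(400,600),interpolation=cv2.INTER_CUBIC)
cv2.imwrite("pics/c4.png",cv2.convertScaleAbs(out,alpha=1.5,beta=20))
E
```

```text
(no output)
```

View pics/c4.png

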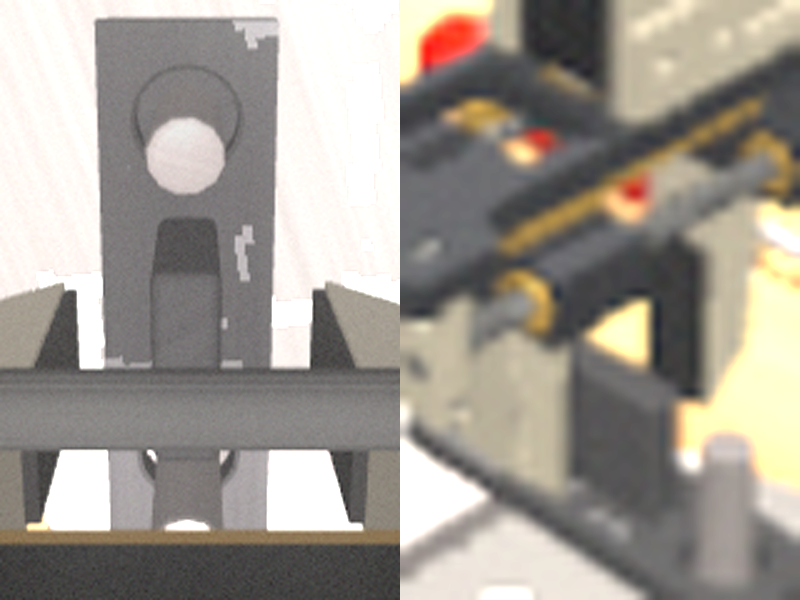

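The fingers now straddle the handle with their tips just above plate level, so I close.

jog_arm([
  [0, 0, 0],
  [0, 0, 0],
  [0, 0, 0],
  [0, 0, 0],
  [0, 0, 0],
  [0, 0, 0],
], twist=[0, 0, 0, 0, 0, 0], jaw=0.0)

```text
time: 7.28
tool_pos: [546.3, 58.0, 30.5]
tcp_rot: [-3.141, -0.0, 1.442]
contact_force: [-1.8, 0.5, -0.2]
grip_width: 11.9
finger_force: 30.0
```

Gripped at 11.9 mm with 30 N. I lift, turn the link to the tray's axis, and carry it over.

jog_arm([
  [0, 0, -0.005],
  [0, 0, -0.015],
  [0, 0, -0.02],
  [0, 0, -0.02],
  [0, 0, -0.02],
  [0, 0, -0.02],
  [0, 0, 0],
  [0, 0, 0],
], twist=[0, 0, 0, 0, 0, 0, -6.85, -6.85])

```text
time: 8.28
tool_pos: [546.8, 58.0, 132.0]
tcp_rot: [3.14, 0.0, 1.685]
contact_force: [-0.5, 0.6, -2.1]
grip_width: 11.8
finger_force: 30.0
```

jog_arm([
  [-0.02, -0.0055, 0],
  [-0.035, -0.01, 0],
  [-0.04, -0.0115, 0],
  [-0.045, -0.013, 0],
  [-0.045, -0.013, 0],
  [-0.045, -0.013, 0],
  [-0.045, -0.013, 0],
  [-0.035, -0.01, 0],
  [-0.025, -0.0075, 0],
  [-0.015, -0.0045, 0],
], twist=[0, 0, 0, 0, 0, 0, 0, 0, 0, 0])

```text
time: 9.52
tool_pos: [484.4, -302.4, 131.4]
tcp_rot: [3.141, 0.001, 1.68]
contact_force: [-0.0, 0.9, -1.7]
grip_width: 12.2
finger_force: 30.0
```

```bash
python3 - <<'E'
from h import *
o=bot.get_obs();print(o['time'],o['tool_pos'],o['tcp_rot'],o['grip_width'],o['finger_force'],o['contact_force'])
a=bot.capture("wrist");s=bot.capture("scene");t=bot.capture("top")
print(proj("scene",o['tool_pos']+[0,0,11.5]),proj("top",o['tool_pos']))
out=np.zeros((600,800,3),np.uint8);out[:300,:400]=cv2.resize(a,(400,300));out[:300,400:]=cv2.resize(t[150:300,300:500],(400,300));out[300:,:400]=cv2.resize(s[120:270,130:330],(400,300))
cv2.imwrite("pics/c5.png",out)
E
```

```text
9.525 [ 484.44060909 -302.3885722   131.38307878] [3.14075388e+00 7.44243030e-04 1.67996830e+00] 12.209197364479024 29.986838400363922 [-0.01311757  0.85954007 -1.69288305]
[191.42499387 153.09746051] [409.31335915 229.88478172]
```

View pics/c5.png

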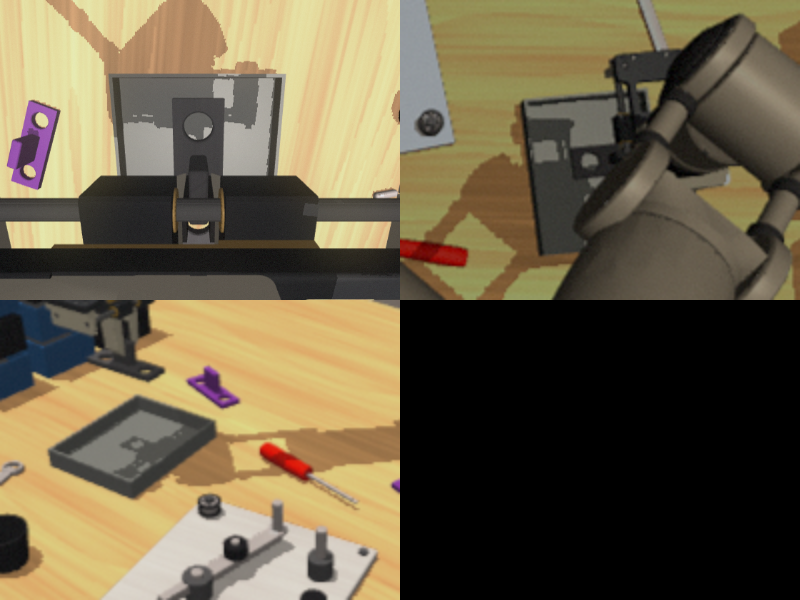

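The link is held level above the tray, and the posts are bare. I lower it; contact is expected at TCP z≈-7.

jog_arm([
  [0, 0, 0.02],
  [0, 0, 0.03],
  [0, 0, 0.03],
  [0, 0, 0.025],
  [0, 0, 0.015],
  [0, 0, 0.01],
  [0, 0, 0.004],
  [0, 0, 0],
  [0, 0, 0],
], twist=[0, 0, 0, 0, 0, 0, 0, 0, 0])

```text
time: 10.8
tool_pos: [485.0, -301.4, -2.8]
tcp_rot: [3.141, 0.001, 1.681]
contact_force: [-0.8, -1.2, -1.0]
grip_width: 11.8
finger_force: 30.0
```

jog_arm([
  [0, 0, 0.001],
  [0, 0, 0.001],
  [0, 0, 0.001],
  [0, 0, 0],
], twist=[0, 0, 0, 0])

```text
time: 11.3
tool_pos: [484.6, -301.0, -6.6]
tcp_rot: [-3.142, -0.0, 1.681]
contact_force: [0.6, 0.6, -1.5]
grip_width: 11.9
finger_force: 30.0
```

jog_arm([
  [0, 0, 0.0008],
  [0, 0, 0],
], twist=[0, 0])

```text
time: 11.55
tool_pos: [484.6, -301.0, -7.4]
tcp_rot: [-3.142, -0.0, 1.681]
contact_force: [0.9, -0.7, -1.6]
grip_width: 11.5
finger_force: 30.0
```

jog_arm([
  [0, 0, 0.0008],
  [0, 0, 0],
], twist=[0, 0])

```text
time: 11.8
tool_pos: [484.7, -301.0, -7.6]
tcp_rot: [3.141, 0.0, 1.681]
contact_force: [-2.3, 0.5, 5.3]
grip_width: 11.8
finger_force: 30.0
```

Contact is felt (+5 N), so I release and rise.

jog_arm([
  [0, 0, 0],
  [0, 0, 0],
  [0, 0, 0],
  [0, 0, 0],
], twist=[0, 0, 0, 0], jaw=0.035)

```text
time: 12.3
tool_pos: [484.7, -301.0, -8.2]
tcp_rot: [3.142, -0.0, 1.681]
contact_force: [0.1, 0.3, -0.7]
grip_width: 35.0
finger_force: 0.0
```

jog_arm([
  [0, 0, -0.01],
  [0, 0, -0.02],
  [0, 0, -0.03],
  [0, 0, -0.03],
  [0, 0, -0.03],
  [0, 0, -0.02],
], twist=[0, 0, 0, 0, 0, 0])

```text
time: 13.05
tool_pos: [485.1, -301.4, 134.3]
tcp_rot: [3.14, 0.002, 1.681]
contact_force: [-0.7, -0.7, -0.3]
grip_width: 35.0
finger_force: 0.0
```

jog_arm([
  [0.015, 0.0045, 0],
  [0.025, 0.0075, 0],
  [0.035, 0.01, 0],
  [0.045, 0.013, 0],
  [0.045, 0.013, 0],
  [0.045, 0.013, 0],
  [0.045, 0.013, 0],
  [0.04, 0.0115, 0],
  [0.035, 0.01, 0],
  [0.02, 0.0055, 0],
], twist=[0, 0, 0, 0, 0, 0, 0, 0, 6, 6], jaw=0)

```text
time: 14.3
tool_pos: [547.4, 60.4, 130.9]
tcp_rot: [-3.139, -0.0, 1.471]
contact_force: [0.2, 0.9, -0.6]
grip_width: 0.5
finger_force: 0.0
```

```bash
python3 - <<'E'
from h import *
o=bot.get_obs();print(o['time'],o['tool_pos'],o['tcp_rot'],o['grip_width'],o['contact_force'])
a=bot.capture("wrist");p=bot.camera_params("wrist");s=bot.capture("scene");t=bot.capture("top")
print("pred fix/arm/piv",[proj("wrist",np.array(X)).round() for X in ([550.7,95.8,84],[541,21.2,84],[669.3,7.4,44])])
out=np.zeros((600,800,3),np.uint8);out[:300,:400]=cv2.resize(a,(400,300));out[:300,400:]=cv2.resize(t[150:300,300:500],(400,300));out[300:,:400]=cv2.resize(s[150:240,130:250],(400,300))
out[300:,400:]=cv2.resize(s[180:300,190:350],(400,300))
cv2.imwrite("pics/c6.png",out)
E
```

```text
14.3 [547.36122294  60.40513158 130.85126799] [-3.13944112e+00 -3.75539197e-04  1.47053148e+00] 0.5000648825353066 [ 0.19380332  0.88205491 -0.58532184]
pred fix/arm/piv [array([276., 162.]), array([273., 264.]), array([426., 247.])]
```

View pics/c6.png

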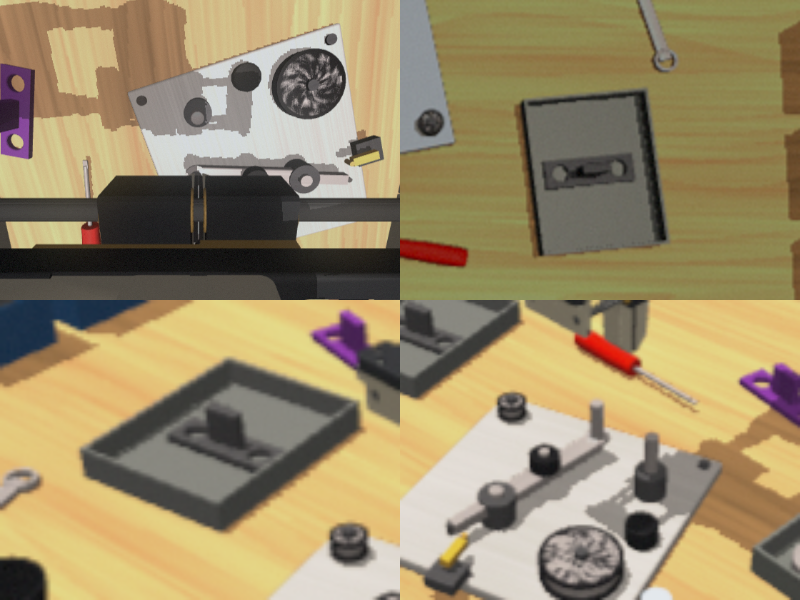

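The link lies flat, handle up, in the middle of the tray, and both posts are bare. The closed fingers are above the gap between the posts, so I descend between them.

jog_arm([
  [-0.003, 0, 0.02],
  [0, 0, 0.03],
  [0, 0, 0.03],
  [0, 0, 0.02],
  [0, 0, 0.009],
  [0, 0, 0],
  [0, 0, 0],
], twist=[0, 0, 0, 0, 0, 0, 0])

```text
time: 15.32
tool_pos: [548.8, 54.4, 23.7]
tcp_rot: [3.14, -0.0, 1.472]
contact_force: [-0.2, -1.1, -0.2]
grip_width: 0.9
finger_force: 0.0
```

jog_arm([
  [-0.005, 0, 0],
  [-0.005, 0, 0],
  [-0.003, 0, 0],
  [-0.003, 0, 0],
  [0, 0, 0],
], twist=[0, 0, 0, 0, 0])

```text
time: 15.95
tool_pos: [546.7, 38.9, 23.0]
tcp_rot: [3.141, -0.001, 1.471]
contact_force: [0.2, 3.0, 1.5]
grip_width: 0.6
finger_force: 1.5
```

Contact is at y≈39 as expected (3 N). I push along the arc.

jog_arm([
  [-0.0067, -0.0007, 0],
  [-0.0067, -0.0007, 0],
  [-0.0067, -0.0007, 0],
  [-0.0067, -0.0007, 0],
  [-0.0067, -0.0007, 0],
  [-0.0067, -0.0007, 0],
], twist=[-3, -3, -3, -3, -3, -3])

```text
time: 16.7
tool_pos: [542.1, 1.7, 22.9]
tcp_rot: [-3.139, -0.006, 1.787]
contact_force: [-4.0, 11.7, 5.8]
grip_width: 0.6
finger_force: 4.0
```

jog_arm([
  [-0.0067, -0.0007, 0],
  [-0.0067, -0.0007, 0],
  [-0.0067, -0.0007, 0],
  [-0.0067, -0.0007, 0],
  [-0.0067, -0.0007, 0],
  [0, 0, 0],
  [0, 0, 0],
], twist=[-3, -3, -3, -3, -3, 0, 0])

```text
time: 17.58
tool_pos: [548.4, -32.9, 22.7]
tcp_rot: [-3.138, -0.004, 2.048]
contact_force: [-7.5, 6.3, 6.3]
grip_width: 0.2
finger_force: 4.3
```

```bash
python3 - <<'E'
from h import *
o=bot.get_obs();y=o['tcp_rot'][2];T=o['tool_pos']
print(o['time'],T,o['tcp_rot'],o['contact_force'])
pv=np.array([669.3,7.4]);c=T[:2]-pv;n=-np.array([np.cos(y),np.sin(y)])  # push direction
s=c@n+16.3  # signed offset of the post centre along the push normal
# post = pv+129.5*(cos a, sin a), with post.n = s
an=np.arctan2(n[1],n[0]);a0=np.arctan2(13.8,-128.3)
for a in (an+np.arccos(s/129.5),an-np.arccos(s/129.5)): print("theta",(a-a0+np.pi)%(2*np.pi)-np.pi, pv+129.5*np.array([np.cos(a),np.sin(a)]))
S=bot.capture("scene");t=bot.capture("top")
out=np.zeros((600,800,3),np.uint8);out[:300,:400]=cv2.resize(t[110:260,200:400],(400,300));out[:300,400:]=cv2.resize(t[150:300,300:500],(400,300));out[300:,:400]=cv2.resize(S[150:300,130:330],(400,300));out[300:,400:]=cv2.resize(S[180:300,190:350],(400,300))
cv2.imwrite("pics/c7.png",out)
E
```

```text
17.575 [548.43499811 -32.91514401  22.67672   ] [-3.13791185 -0.00426517  2.04788898] [-7.53466962  6.27131339  6.29643774]
theta -2.53118858173052 [782.74421344  69.85526749]
theta 0.558078158682477 [552.74451853 -49.03642209]
```

View pics/c7.png

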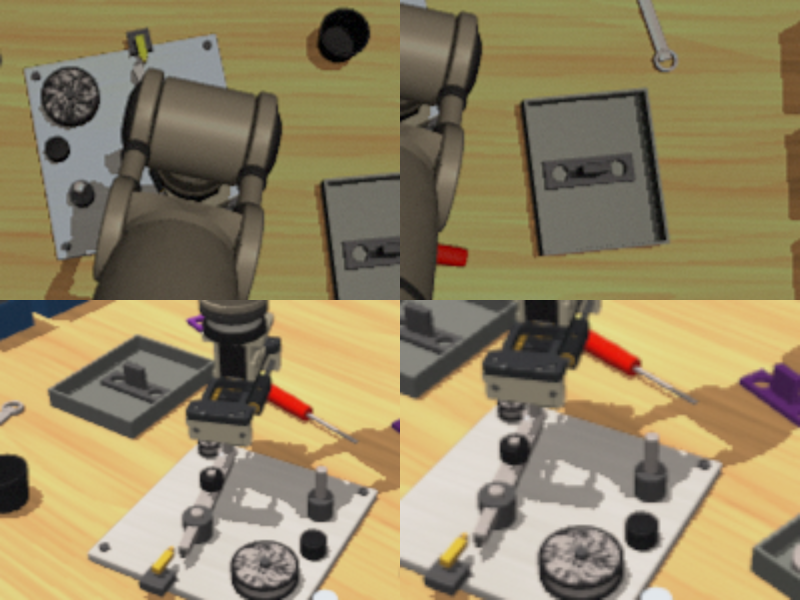

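Both networks-free checks agree: the arm is at about 0.56 rad, past the 0.46 click and short of the 0.70 stop. It is held with about 10 N, and the link still lies in the tray. I hand in while still pressing.

```bash
python3 -c "
from plant import bot
print(bot.close_job())"
```

```text
the job is handed in; nothing more can be done
None
```

The lock link lies flat and handle up in the empty tray. I handed the job in at about 18 s with the gripper still pressing the tensioner arm back at about 0.56 rad, past the 0.46 click; that angle is worked out from the gripper's position. The first grasp closed on air above the handle, and the second one held.

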